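# Seat a sample mount and hold the loupe over it in focus

## Robot

A 6-joint arm with a two-finger parallel gripper is mounted at the origin on the work surface. World frame = base frame: x ahead of the robot, y to its left, z up, the work surface at z = 0. Lengths are in m, angles in degrees, forces in N, time in s.
With the tool pointing down it reaches from about 0.3 to 0.75 m from the base axis. Payload 8.5 kg.
Tool frame: the origin (TCP) lies on the centre line of the jaws, within the pads' length; the fingertips stand 19 mm ahead of it and the grasp point (between the pads) is the TCP (env.tcp_to_tips is the z of the fingertips in the tool frame, in m); z points along the fingers, y is the line along which they close (so a half turn about z gives the same grasp; the last joint's range is limited). The gripper opens to 85 mm and grips with 20 to 120 N. Pads are 22 mm wide; open, the fingers measure 114 mm over their backs; the gripper's body (76 mm by 85 mm) begins 54 mm behind the grasp point. The pads swing forward as they close: fully open they stand 13 mm farther back than shut.
Start: joints at [64.899, 21.807, 74.336, -0, 83.858, -12.336], TCP at [0.122, 0.536, 0.25] pointing down, gripper open.
Joint ranges: [-178.18, 178.18], [-50.72, 133.34], [12.68, 142.11], [-81.47, 261.47], [9.98, 163.14], [-165.26, 165.26]. Speed limits (degrees/s): [136.94, 136.94, 180, 180, 180, 180].

## Interface

Orientations are given as a 3x3 rotation matrix whose columns are the frame's x, y, z axes.
In Python, from rig import env gives the robot as it stands.
- The arm moves only by the tool servo_tool, never from a script. Its argument "steps" is a list of rows, each an object of numbers: "tx", "ty", "tz": the shift along the world's x, y, z in cm; "yaw": the turn about the world's z in degrees; "claw": the finger opening in cm, from 0 to 8.54. In form: [{"tx": .., "ty": .., "tz": .., "yaw": .., "claw": ..}, ...]. A call has 1 to 20 rows; each row shifts and turns the commanded pose from where the row before left it; what a row does not reach is not made up. A row lasts 1/10 s, in which the tool goes at most 50 mm and 8.59 degrees, less where a joint would pass 70% of its speed; a pose out of reach is approached as far as the arm can. A call with a gripper value outside its range is refused whole. The fingers move at their own pace and stop on an object; "newtons" is the grip in N (left out, the last holds). Time passes only in rows, so rows that do not move let the fingers close. It gives the time, the measured TCP pose, the force, the opening and the grip force at its end, in the units of the state.
- env.observe(): the state, without advancing time (a new reading comes with each control period).
- env.get_image(name): name is "side" or "top"; returns (picture, depth): 480x640x3 uint8, red, green, blue; 480x640 float32, m along the optical axis (not along the pixel's ray), 0 where there is no reading.
- env.camera_model(name): a dict with "fovy" (degrees; the focal length in pixels is half the picture's height over the tangent of half this angle, whatever the lens; pixels are square), "cx", "cy" (the principal point, pixels), "T" (4x4, takes a point from camera to world coordinates). Camera axes: x right, y down, z forward; pixel columns grow to the right and rows downward; lengths in m; the calibration is good to about 2 mm. A picture is of the moment at which its call begins. camera_model takes no time and is no camera call.
- env.close_job(): hands the job in; it is judged then, once.
The state is a dict: "time_s": time; "q": joint angles; "qvel": joint speeds; "joint_efforts": joint torques, N m; "position": TCP position; "tool_rot": TCP orientation; "ft_force": force on the tool from outside, world axes, zero at the start; "wrist_torque": the same for the moment, N m; "grip_width": finger opening in m; "gripper_force": force on a finger pad.
Only numpy, scipy, OpenCV 4.12 (cv2) and the standard library are available. Lean on these libraries where they do the work, as an engineer would, in place of code of your own. Each camera call takes 0.05 s, during which the arm holds its last target. There are 200 camera calls.

## Task

Take the blue sample mount from its slanted rest, lower it without dropping it into the round pocket of the black inspection stage, flange down and sample window up, fully seated, and let go of it. Then pick up the loupe and hold it still and level, its lens centred over the mount and at the height of the yellow pointer on the stage's post, touching nothing but the gripper; the program finishes while holding it there. The loupe must not touch the mount, and the pointer's setting and the jar, brass objective and screwdriver are to be left alone.

Things in the scene. Friction and masses are not known exactly. Their poses are not given: they have to be found in the camera images.
- mount_center (a point): Centre (half-way up) of the loose sample mount: an aluminium flange 50 mm across and 6 mm thick, with a blue round hub 32 mm across and 24 mm high on it, 30 mm high in all (this point is 15 mm from both ends, on the axis); about 90 g. z axis: out of the hub's top, which bears a brass sample window with a black dot. It starts lying on the slanted rest, flange against the slope, z tilted 20 degrees from vertical.
- mount: The same sample mount as a whole; origin at the centre of the flange's underside, 15 mm below mount_center along z.
- rest: Fixed slanted rest, grey and white, footprint 90 mm (x) by 74 mm (y); origin at the centre of its underside. Its slope is 80 mm long and 74 mm wide, tilted 20 degrees, looks towards -x of the rest (roughly towards the robot) and up, its middle 32 mm high; a lip 5 mm high at its lower edge stops the mount's flange.
- pocket (a point): Centre of the floor of the round pocket in the stage, 12 mm above the table. The pocket is 54 mm across and 6 mm deep, with a white floor and a chamfered mouth; z up, axes as the stage (x roughly away from the robot). A seated mount has its centre 15 mm above this point, its flange flush with the stage's top and its hub's top 42 mm above the table.
- stage: Fixed black inspection stage, a plate 18 mm thick, 200 mm (x) by 130 mm (y); origin on its underside, below the pocket's centre; the plate runs from x = -65 to +135 mm. A steel post 12 mm thick, its top 170 mm above the table, stands on it at x = +105, y = +45 mm (stage axes) and carries the yellow pointer.
- focus_mark (a point): Tip of the yellow pointer that marks the focal height: a flat finger 12 mm wide and 4 mm thick (this point half-way through it) on a yellow collar 28 mm across that slides on the post and stays put by friction. The finger points to -x; its tip stands at x = +62, y = +45 mm from the pocket's centre (stage axes), 90 to 140 mm above the table.
- loupe_lens (a point): Centre of the loupe's lens, half-way through its thickness: a round lens in an orange rim 66 mm across and 8 mm thick. z: the lens axis (up as it lies); x: away from the handle.
- loupe_grip (a point): Grip point on the loupe's handle, half-way up, close to the loupe's centre of mass, 70 mm from the lens centre towards -x. The black handle is a straight bar along x, 16 mm wide (y), 14 mm high (z), from 30 mm ahead of this point (lens side) to 78 mm behind it. Same axes as the lens; the lens centre is at the handle's mid-height.
- loupe: The whole loose loupe, about 140 g; origin at loupe_grip. It starts level on the cradle, handle mid-height 42 mm above the table, handle end roughly towards the robot.
- cradle: Fixed wooden base 190 by 70 mm, 6 mm thick, with a round black pad (60 mm across) under the lens and a narrow block (16 mm wide, 14 mm long) under the handle 62 mm behind the grip point; the handle is free beside and below around the grip point. Origin on its underside, below the grip point; x towards the lens.
- jar: Bystander: closed amber jar 48 mm across, 75 mm high; origin at its underside.
- objective: Bystander: brass microscope objective 36 mm across, 52 mm high, standing; origin at its underside.
- driver: Bystander: screwdriver 150 mm long lying on the table; origin at its underside.
Things that resemble listed ones, but are neither listed nor needed, are in the scene too. Leave any orange look-alike of the mount alone.

How it is judged (in metres and radians):
On the way:
1. the mount is seated in the pocket, window up, and let go (horizontal distance between mount_center and pocket below 0.005 m and z of mount_center in the frame of pocket between 0.0125 and 0.0175 m and angle between mount_center's own z axis and vertical below 0.1 rad and contact force between the fingers and mount below 0.1 N), for 0.3 s.
At the end, for the whole second after the job is handed in: The mount sits in the pocket (centre within 5 mm, height within 2.5 mm, upright within 0.1 rad, window up, not touched by the gripper), and the gripper alone holds the loupe still, its lens centre within 10 mm of the mount's axis, within 6 mm of the pointer's height and level within 0.1 rad (all of step 1 and horizontal distance between loupe_lens and mount_center below 0.01 m and z of loupe_lens in the frame of focus_mark between -0.006 and 0.006 m and angle between loupe_lens's own z axis and vertical below 0.1 rad and contact force between the fingers and loupe above 1 N and linear speed of loupe below 0.02 m/s and angular speed of loupe below 0.1 rad/s and contact force between loupe and stage below 0.2 N and contact force between loupe and mount below 0.2 N and contact force between loupe and rest below 0.2 N and contact force between loupe and cradle below 0.2 N and contact force between loupe and jar below 0.2 N and contact force between loupe and objective below 0.2 N and contact force between loupe and driver below 0.2 N); the arm keeps its last pose, push and grip.
It fails at once if the mount is dropped or thrown (falls freely at more than 0.6 m/s) (linear speed of mount above 0.6 m/s and contact force between the fingers and mount below 0.01 N).
It fails at once if the loupe touches the mount (contact force between loupe and mount above 0.5 N).
It fails at once if the pointer's setting is changed by more than 5 mm (distance of focus_mark from where it was at the start of the episode above 0.005 m).
It fails at once if the jar, objective or screwdriver is moved by more than 20 mm (distance of any of jar, objective, driver from where it was at the start of the episode above 0.02 m).
It also fails if it takes over 69 s, if anything falls off the work surface, if the arm or the gripper's body presses on something with over 40 N, if the wrist force passes 120 N, or if a joint passes its speed limit or range.

## Working session

There is one attempt and no reset: what is moved stays moved. The work goes in short steps, Python scripts to look and compute and a tool call to move; the robot and the scene stay as the last step left them, time stands still between calls to the robot, and variables do not carry over. Pictures are saved under pics/ and viewed, at most 10 in all, crops included, and the job is handed in when it is done.

Besides the shell and the picture viewer there is one more tool, called as name([rows], argument=value, ...), one row to a line, values as JSON. servo_tool: Moves the arm, as the interface text tells. Its arguments: {"type":"object","properties":{"steps":{"type":"array"},"newtons":{"type":"number"}},"required":["steps"]}

```bash
mkdir -p pics; ls; cat > h.py <<'E'
import numpy as np, cv2
from rig import env
def cam(n):
    m=env.camera_model(n); f=240/np.tan(np.radians(m['fovy'])/2); return f,m['cx'],m['cy'],np.array(m['T'])
def cloud(n,d):
    f,cx,cy,T=cam(n); v,u=np.mgrid[:480,:640]
    P=np.stack([(u-cx)/f*d,(v-cy)/f*d,d],-1); return P@T[:3,:3].T+T[:3,3]
def ray(n,u,v,z):
    f,cx,cy,T=cam(n); r=T[:3,:3]@np.array([(u-cx)/f,(v-cy)/f,1]); o=T[:3,3]; return o+r*(z-o[2])/r[2]
def snap(n,tag):
    im,d=env.get_image(n); cv2.imwrite(f'pics/{tag}.png',im[...,::-1]); np.savez(f'{tag}.npz',im=im,d=d); return im,d
E
python3 - <<'E'
from h import *
for n in('top','side'):
    snap(n,n+'0'); print(n,cam(n))
s=env.observe(); print(s)
E
```

```text
pics
top (np.float64(442.1669941332409), 318.5578526627049, 242.22315838293497, array([[ 8.88493208e-04, -9.95065705e-01,  9.92141808e-02,
         4.96312789e-01],
       [-9.99913749e-01, -2.18409986e-03, -1.29508331e-02,
        -2.69448115e-03],
       [ 1.31036235e-02, -9.91941167e-02, -9.94981820e-01,
         1.05602223e+00],
       [ 0.00000000e+00,  0.00000000e+00,  0.00000000e+00,
         1.00000000e+00]]))
side (np.float64(538.5553235077222), 321.63342965144585, 236.3919088017991, array([[-0.93716298, -0.20301927,  0.2837406 ,  0.27277667],
       [-0.34823938,  0.59402818, -0.72516195,  0.79818273],
       [-0.02132806, -0.77840458, -0.62740052,  0.79170349],
       [ 0.        ,  0.        ,  0.        ,  1.        ]]))
{'time_s': 0.1, 'q': array([ 6.48989187e+01,  2.18377612e+01,  7.43807017e+01, -8.88169820e-04,
        8.38596394e+01, -1.23376612e+01]), 'qvel': array([ 0.01751826, -0.19270065, -0.22156009, -0.03648208,  0.03237892,
        0.03598184]), 'joint_efforts': array([ 3.83626786e-03, -4.49219763e+01, -2.31655920e+01, -1.99854749e-04,
        3.73176517e-03,  1.56982480e-05]), 'position': array([0.12142294, 0.53617003, 0.24976588]), 'tool_rot': array([[-9.75290892e-01,  2.20923874e-01, -5.64310721e-04],
       [ 2.20924422e-01,  9.75290141e-01, -1.24094702e-03],
       [ 2.76211860e-04, -1.33495435e-03, -9.99999071e-01]]), 'ft_force': array([ 0.26130792, -0.23701087, -0.2474716 ]), 'wrist_torque': array([-0.00247126, -0.01320131, -0.0330266 ]), 'gripper_force': 0.0, 'grip_width': 0.08569599388890313}
```

View pics/top0.png

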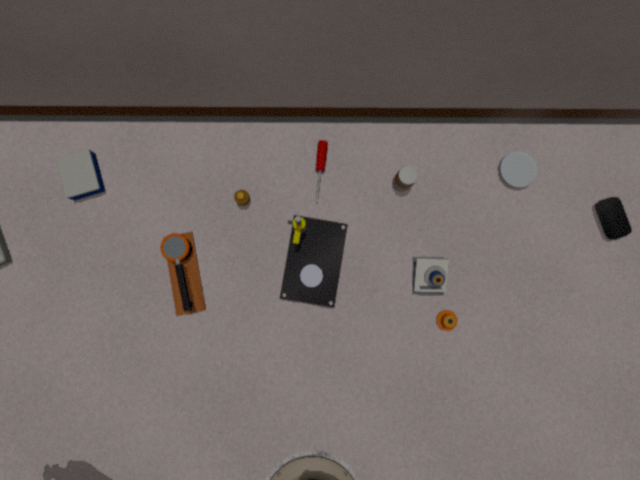

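View pics/side0.png

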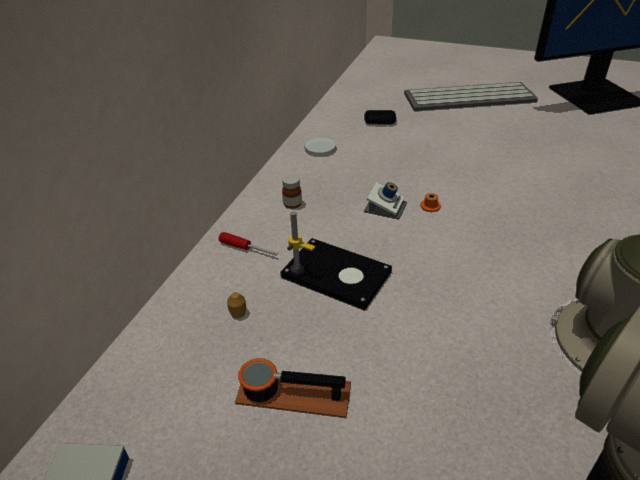

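The top view shows the blue mount on its rest at about (436,278) and the orange look-alike at (447,320). The pocket is at (312,275), the loupe lens at (175,248) with the handle end at (187,307), and the yellow pointer at (297,235). I'll measure these by colour mask and depth.

```bash
cat > m.py <<'E'
from h import *
def comp(mask,mn=15):
    n,l,s,c=cv2.connectedComponentsWithStats(mask.astype(np.uint8)); return [(l==i,s[i],c[i]) for i in range(1,n) if s[i][4]>=mn]
for n in('top','side'):
    z=np.load(n+'0.npz'); im,d=z['im'],z['d']; W=cloud(n,d); h=cv2.cvtColor(im,cv2.COLOR_RGB2HSV); H,S,V=[h[...,i].astype(int) for i in range(3)]
    print(n,'table z',np.median(W[330:380,250:400,2]) if n=='top' else '')
    M={'blue':(H>100)&(H<130)&(S>120)&(V>30),'yellow':(H>24)&(H<34)&(S>180)&(V>80),'orange':(H<16)&(S>190)&(V>120),
       'white':(S<60)&(V>150),'black':(V<45)&(S<120)}
    for k,m in M.items():
        for mm,s,c in comp(m,20):
            P=W[mm&(d>0)]
            if len(P)==0: continue
            q=np.median(P,0)
            if .15<q[0]<.85 and abs(q[1])<.5: print(k,s,np.round(c,1),'med',np.round(q,3),'min',np.round(np.percentile(P,3,0),3),'max',np.round(np.percentile(P,97,0),3))
E
python3 m.py
python3 - <<'E'
from h import *
im=cv2.imread('pics/top0.png'); s=cv2.imread('pics/side0.png')
f=lambda a,k:cv2.resize(a,None,fx=k,fy=k,interpolation=cv2.INTER_CUBIC)
a=f(im[205:315,275:355],5)[:550,:400]; b=f(im[250:340,400:470],5)
c=f(s[170:225,350:450],4)
o=np.zeros((600,800,3),np.uint8); o[:550,:400]=a; o[:450,400:750]=b; o[451:600,400:800]=c[:149,:400]
cv2.imwrite('pics/crop1.png',o)
E
```

```text
top table z 0.0006891760299206906
blue [430 271  11  11  38] [433.4 274.7] med [ 0.524 -0.274  0.06 ] min [ 0.511 -0.287  0.049] max [ 0.529 -0.268  0.066]
yellow [293 218  13  26 166] [297.7 230.5] med [0.62  0.032 0.102] min [0.592 0.017 0.018] max [0.644 0.041 0.109]
orange [161 234  26  27  94] [170.8 244.3] med [0.599 0.324 0.047] min [0.556 0.289 0.044] max [0.615 0.343 0.05 ]
orange [179 243   9  17  32] [184.2 251.8] med [0.573 0.288 0.047] min [0.56  0.284 0.044] max [0.592 0.302 0.052]
orange [437 311  19  14  56] [445.  315.1] med [ 0.432 -0.312  0.006] min [ 0.411 -0.335  0.004] max [ 0.439 -0.295  0.031]
black [ 282  218   64   88 3341] [314.2 261.7] med [ 0.558 -0.01   0.019] min [ 0.465 -0.064  0.015] max [0.645 0.057 0.022]
black [176 264  16  46 278] [182.7 286.8] med [0.494 0.291 0.05 ] min [0.448 0.276 0.045] max [0.542 0.304 0.053]
side table z 
blue [383 184  14  14  92] [388.4 191.8] med [ 0.514 -0.27   0.053] min [ 0.499 -0.281  0.04 ] max [ 0.526 -0.265  0.065]
orange [426 195  12   5  22] [431.9 197.7] med [ 0.411 -0.311  0.031] min [ 0.403 -0.323  0.027] max
[... 11761 characters left out ...]
te [209 414  10   8  26] [214.  418.3] med [0.632 0.392 0.   ] min [ 0.627  0.385 -0.002] max [0.637 0.399 0.003]
black [369 203  30  15 181] [379.9 210.8] med [ 0.53  -0.244  0.007] min [ 0.486 -0.264  0.002] max [ 0.552 -0.237  0.027]
black [ 281  239  111   71 3297] [337.6 272.6] med [0.553 0.007 0.018] min [ 0.458 -0.065  0.005] max [0.647 0.07  0.022]
black [280 371  65  29 602] [314.3 379.5] med [0.489 0.295 0.049] min [0.445 0.28  0.024] max [0.541 0.311 0.052]
black [267 384   9  15  50] [271.1 390.7] med [0.556 0.325 0.025] min [0.554 0.317 0.009] max [0.56  0.333 0.037]
black [245 389  23  13 112] [257.1 395.1] med [0.574 0.341 0.023] min [0.562 0.335 0.009] max [0.596 0.345 0.037]
```

View pics/crop1.png

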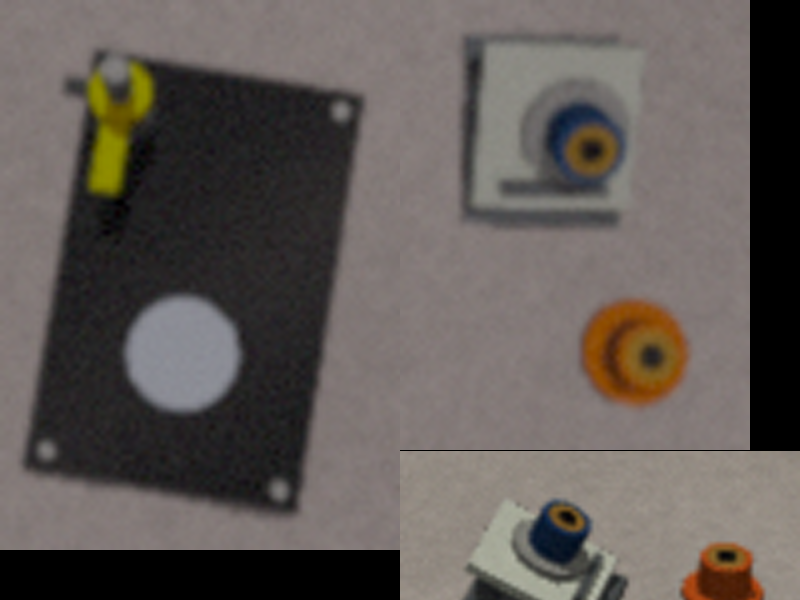

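Two blue or orange hub candidates show up. The first, at top (436,278), is a blue hub on the slanted white rest, and that is the mount. The second, at (446,320), is an orange upright look-alike on the table, which I'll leave alone; the crop confirms both. The pocket disc is at (311.5,275.5), and the finger tip at about (296,243). Next come the exact numbers.

```bash
cat > m2.py <<'E'
from h import *
def load(n):
    z=np.load(n+'0.npz'); im,d=z['im'],z['d']; h=cv2.cvtColor(im,cv2.COLOR_RGB2HSV).astype(int); return d,cloud(n,d),h[...,0],h[...,1],h[...,2]
def box(sh,u0,u1,v0,v1):
    m=np.zeros(sh,bool); m[v0:v1,u0:u1]=1; return m
def ls(A,B):  # two rays
    (o1,r1),(o2,r2)=A,B; M=np.stack([r1,-r2],1); t=np.linalg.lstsq(M,o2-o1,rcond=None)[0]; a,b=o1+t[0]*r1,o2+t[1]*r2; return (a+b)/2,np.linalg.norm(a-b)
def rr(n,c):
    a=ray(n,*c,0.); o=cam(n)[3][:3,3]; return o,(a-o)/np.linalg.norm(a-o)
for k,(bt,bs) in {'win':((428,445,270,288),(378,400,180,200))}.items():
    C={}
    for n,b in (('top',bt),('side',bs)):
        d,W,H,S,V=load(n); B=box(d.shape,*b)
        m=B&(H<25)&(S>90); m=cv2.morphologyEx(m.astype(np.uint8),cv2.MORPH_CLOSE,np.ones((5,5)))>0
        v,u=np.nonzero(m); C[n]=(u.mean(),v.mean()); print(k,n,C[n],len(u),np.median(W[m],0).round(4))
    print(ls(rr('top',C['top']),rr('side',C['side'])))
# flange/slope: plane of rest
d,W,H,S,V=load('side'); m=box(d.shape,366,406,180,216)&(S<60)&(V>110); P=W[m]; P=P[(P[:,2]>.012)]
A=np.c_[P[:,:2],np.ones(len(P))]; c=np.linalg.lstsq(A,P[:,2],rcond=None)[0]
for _ in range(5):
    g=abs(A@c-P[:,2])<.004; c=np.linalg.lstsq(A[g],P[g,2],rcond=None)[0]
print('slope',np.degrees(np.arctan(np.hypot(*c[:2]))),'uphill dir',np.degrees(np.arctan2(c[1],c[0])),g.sum())
# pocket
d,W,H,S,V=load('top')
def rect(m,z,n='top'):
    k=cv2.findContours(m.astype(np.uint8),cv2.RETR_EXTERNAL,cv2.CHAIN_APPROX_NONE)[0]; k=max(k,key=cv2.contourArea)[:,0]
    p=np.array([ray(n,u,v,z)[:2] for u,v in k],np.float32); return p
p=rect(box(d.shape,298,326,262,290)&(V>90),.012); print('pocket top',cv2.minEnclosingCircle(p),p.mean(0))
m=cv2.morphologyEx(((V<60)&box(d.shape,270,355,210,312)).astype(np.uint8),cv2.MORPH_CLOSE,np.ones((5,5)))
print('stage rect',cv2.minAreaRect(rect(m,.018)))
d,W,H,S,V=load('side'); p=rect(box(d.shape,335,367,263,290)&(V>130),.012,'side'); print('pocket side',cv2.minEnclosingCircle(p),p.mean(0))
# pointer
for n,b in(('top',(285,310,215,255)),('side',(280,320,230,255))):
    d,W,H,S,V=load(n); m=box(d.shape,*b)&(H>22)&(H<34)&(S>180)&(V>60); Q=W[m]; Q=Q[Q[:,2]>.06]
    f=Q[Q[:,0]<.618]; print('finger',n,len(f),np.median(f,0).round(4),np.percentile(f[:,2],[10,50,90]).round(4),Q[:,0].min())
# loupe
for n in('top','side'):
    d,W,H,S,V=load(n)
    b=(150,200,225,270) if n=='top' else (225,290,350,410)
    m=box(d.shape,*b)&(H<16)&(S>190)&(V>100)&(W[...,2]>.038); 
    p=np.array([ray(n,u,v,.046)[:2] for v,u in zip(*np.nonzero(m))],np.float32); print('lens',n,cv2.minEnclosingCircle(p),np.median(W[m][:,2]))
    b=(170,195,262,312) if n=='top' else (278,348,368,392)
    m=box(d.shape,*b)&(V<60)&(S<130)&(W[...,2]>.044); Q=W[m]
    p=rect(m,.049,n); print('handle',n,cv2.minAreaRect(p),cv2.fitLine(p,cv2.DIST_HUBER,0,.01,.01).ravel(),np.median(Q[:,2]))
E
python3 m2.py; python3 -c "
from rig import env;print(env.tcp_to_tips)"
```

```text
win top (np.float64(437.8181818181818), np.float64(279.6233766233766)) 77 [ 0.5107 -0.2839  0.0621]
win side (np.float64(391.219512195122), np.float64(186.26829268292684)) 41 [ 0.5107 -0.2812  0.0612]
(array([ 0.51122821, -0.28449734,  0.06011993]), np.float64(0.0006455081642008733))
slope 19.499193848777384 uphill dir 0.8024265621550264 315
pocket top ((0.5222610235214233, 0.0013041457859799266), 0.026997119188308716) [0.521925   0.00144213]
stage rect ((0.5560486912727356, -0.004311822354793549), (0.12663055956363678, 0.1974422186613083), 80.60609436035156)
pocket side ((0.5219132900238037, 0.0007022826466709375), 0.02543514221906662) [ 5.2205187e-01 -1.6357051e-04]
finger top 71 [0.6031 0.0338 0.0997] [0.0974 0.0997 0.1023] 0.5897537835165585
finger side 65 [0.6019 0.0351 0.0994] [0.0977 0.0994 0.1008] 0.2727766687616275
lens top ((0.5808275938034058, 0.3050949275493622), 0.04129535332322121) 0.04697287317707932
handle top ((0.4950903058052063, 0.2909151613712311), (0.10438915342092514, 0.015319247730076313), 13.077466011047363) [0.9718682  0.23552527 0.4951673  0.29124922] 0.04983110179781747
lens side ((0.5846406817436218, 0.3163662254810333), 0.032038845121860504) 0.046865100981832275
handle side ((0.4934246242046356, 0.2957215905189514), (0.1064782440662384, 0.019415298476815224), 13.014464378356934) [0.98166114 0.1906342  0.5025566  0.30070567] 0.049431303551779215
0.019
```

The measurements agree with the given sizes:

| Item | Measured |
|---|---|
| Window | (0.511, -0.284, 0.0605), slope 20° towards -x |
| Pocket | (0.522, 0.001) |
| Stage yaw | -9.5° |
| Pointer | about 0.098 high |

I'm moving above the mount.

servo_tool([
  {"tx": 1.97, "ty": -4.1, "yaw": 1, "claw": 8.5},
  {"tx": 1.97, "ty": -4.1, "yaw": 1, "claw": 8.5},
  {"tx": 1.97, "ty": -4.1, "yaw": 1, "claw": 8.5},
  {"tx": 1.97, "ty": -4.1, "yaw": 1, "claw": 8.5},
  {"tx": 1.97, "ty": -4.1, "yaw": 1, "claw": 8.5},
  {"tx": 1.97, "ty": -4.1, "yaw": 1, "claw": 8.5},
  {"tx": 1.97, "ty": -4.1, "yaw": 1, "claw": 8.5},
  {"tx": 1.97, "ty": -4.1, "yaw": 1, "claw": 8.5},
  {"tx": 1.97, "ty": -4.1, "yaw": 1, "claw": 8.5},
  {"tx": 1.97, "ty": -4.1, "yaw": 1, "claw": 8.5},
  {"tx": 1.97, "ty": -4.1, "yaw": 1, "claw": 8.5},
  {"tx": 1.97, "ty": -4.1, "yaw": 1, "claw": 8.5},
  {"tx": 1.97, "ty": -4.1, "yaw": 1, "claw": 8.5},
  {"tx": 1.97, "ty": -4.1, "yaw": 0.6, "claw": 6},
  {"tx": 1.97, "ty": -4.1, "claw": 6},
  {"tx": 1.97, "ty": -4.1, "claw": 6},
  {"tx": 1.97, "ty": -4.1, "claw": 6},
  {"tx": 1.97, "ty": -4.1, "claw": 6},
  {"tx": 1.97, "ty": -4.1, "claw": 6},
  {"tx": 1.97, "ty": -4.1, "claw": 6},
])

```text
invalid input at $.steps[0]: expected keys tx, ty, tz, yaw, claw
```

servo_tool([
  {"tx": 1.97, "ty": -4.1, "tz": 0, "yaw": 1, "claw": 8.5},
  {"tx": 1.97, "ty": -4.1, "tz": 0, "yaw": 1, "claw": 8.5},
  {"tx": 1.97, "ty": -4.1, "tz": 0, "yaw": 1, "claw": 8.5},
  {"tx": 1.97, "ty": -4.1, "tz": 0, "yaw": 1, "claw": 8.5},
  {"tx": 1.97, "ty": -4.1, "tz": 0, "yaw": 1, "claw": 8.5},
  {"tx": 1.97, "ty": -4.1, "tz": 0, "yaw": 1, "claw": 8.5},
  {"tx": 1.97, "ty": -4.1, "tz": 0, "yaw": 1, "claw": 8.5},
  {"tx": 1.97, "ty": -4.1, "tz": 0, "yaw": 1, "claw": 8.5},
  {"tx": 1.97, "ty": -4.1, "tz": 0, "yaw": 1, "claw": 8.5},
  {"tx": 1.97, "ty": -4.1, "tz": 0, "yaw": 1, "claw": 8.5},
  {"tx": 1.97, "ty": -4.1, "tz": 0, "yaw": 1, "claw": 8.5},
  {"tx": 1.97, "ty": -4.1, "tz": 0, "yaw": 1, "claw": 8.5},
  {"tx": 1.97, "ty": -4.1, "tz": 0, "yaw": 1, "claw": 8.5},
  {"tx": 1.97, "ty": -4.1, "tz": 0, "yaw": 0.6, "claw": 6},
  {"tx": 1.97, "ty": -4.1, "tz": 0, "yaw": 0, "claw": 6},
  {"tx": 1.97, "ty": -4.1, "tz": 0, "yaw": 0, "claw": 6},
  {"tx": 1.97, "ty": -4.1, "tz": 0, "yaw": 0, "claw": 6},
  {"tx": 1.97, "ty": -4.1, "tz": 0, "yaw": 0, "claw": 6},
  {"tx": 1.97, "ty": -4.1, "tz": 0, "yaw": 0, "claw": 6},
  {"tx": 1.97, "ty": -4.1, "tz": 0, "yaw": 0, "claw": 6},
])

```text
time_s: 2.1
position: [0.5159, -0.2854, 0.2499]
tool_rot: [[-1.0, -0.014, -0.001], [-0.014, 1.0, 0.001], [0.001, 0.001, -1.0]]
ft_force: [1.3, -0.1, 0.4]
grip_width: 0.06
gripper_force: 0.0
```

servo_tool([
  {"tx": 0, "ty": 0.1, "tz": -4, "yaw": 0, "claw": 6},
  {"tx": 0, "ty": 0, "tz": -4, "yaw": 0, "claw": 6},
  {"tx": 0, "ty": 0, "tz": -4, "yaw": 0, "claw": 6},
  {"tx": 0, "ty": 0, "tz": -3, "yaw": 0, "claw": 5},
  {"tx": 0, "ty": 0, "tz": -2, "yaw": 0, "claw": 5},
  {"tx": 0, "ty": 0, "tz": -1, "yaw": 0, "claw": 5},
  {"tx": 0, "ty": 0, "tz": -0.8, "yaw": 0, "claw": 4.5},
  {"tx": 0, "ty": 0, "tz": 0, "yaw": 0, "claw": 4.5},
  {"tx": 0, "ty": 0, "tz": 0, "yaw": 0, "claw": 4.5},
], newtons=25)

```text
time_s: 3.0
position: [0.5159, -0.2829, 0.0632]
tool_rot: [[-1.0, -0.015, 0.001], [-0.015, 1.0, -0.001], [-0.001, -0.001, -1.0]]
ft_force: [0.6, 0.0, -0.8]
grip_width: 0.0451
gripper_force: 0.0
```

```bash
python3 - <<'E'
from h import *
im,_=snap('side','side1'); c=im[130:230,330:450]; a=cv2.resize(c,None,fx=5,fy=5,interpolation=cv2.INTER_CUBIC); cv2.imwrite('pics/c2.png',a[...,::-1])
E
```

```text
(no output)
```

View pics/c2.png

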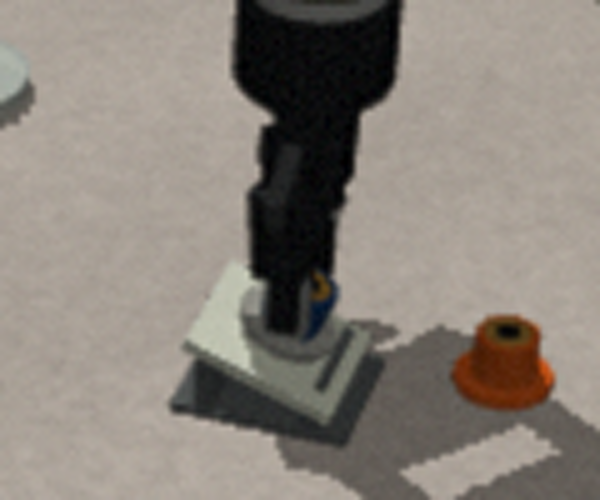

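The near finger stands beside the blue hub at crop (285,300), with its tip just above the flange and the window showing at (322,290). I'm closing the fingers.

servo_tool([
  {"tx": 0, "ty": 0, "tz": 0, "yaw": 0, "claw": 3.5},
  {"tx": 0, "ty": 0, "tz": 0, "yaw": 0, "claw": 2.5},
  {"tx": 0, "ty": 0, "tz": 0, "yaw": 0, "claw": 2.5},
  {"tx": 0, "ty": 0, "tz": 0, "yaw": 0, "claw": 2.5},
  {"tx": 0, "ty": 0, "tz": 0, "yaw": 0, "claw": 2.5},
], newtons=30)

```text
time_s: 3.55
position: [0.5158, -0.2828, 0.0633]
tool_rot: [[-1.0, -0.015, 0.001], [-0.015, 1.0, -0.001], [-0.001, -0.001, -1.0]]
ft_force: [-0.7, 1.8, 6.3]
grip_width: 0.0309
gripper_force: 29.7
```

servo_tool([
  {"tx": 0, "ty": 0, "tz": 0.7, "yaw": 0, "claw": 2.5},
  {"tx": 0, "ty": 0, "tz": 1.3, "yaw": 0, "claw": 2.5},
  {"tx": 0, "ty": 0, "tz": 2, "yaw": 0, "claw": 2.5},
  {"tx": 0, "ty": 0, "tz": 2, "yaw": 0, "claw": 2.5},
  {"tx": -0.6, "ty": 2, "tz": 0, "yaw": 0, "claw": 2.5},
  {"tx": -0.6, "ty": 2, "tz": 0, "yaw": 0, "claw": 2.5},
  {"tx": -0.6, "ty": 2, "tz": 0, "yaw": 0, "claw": 2.5},
  {"tx": -0.6, "ty": 2, "tz": 0, "yaw": 0, "claw": 2.5},
  {"tx": -0.6, "ty": 2, "tz": -1, "yaw": 0, "claw": 2.5},
  {"tx": -0.6, "ty": 1.5, "tz": -2, "yaw": 0, "claw": 2.5},
  {"tx": 0, "ty": 0, "tz": -2, "yaw": 0, "claw": 2.5},
  {"tx": 0, "ty": 0, "tz": -2, "yaw": 0, "claw": 2.5},
  {"tx": 0, "ty": 0, "tz": -1, "yaw": 0, "claw": 2.5},
  {"tx": 0, "ty": 0, "tz": 0, "yaw": 0, "claw": 2.5},
])

```text
time_s: 4.95
position: [0.4793, -0.1676, 0.0419]
tool_rot: [[-1.0, -0.015, -0.001], [-0.015, 1.0, 0.001], [0.001, 0.001, -1.0]]
ft_force: [0.1, 0.4, -0.7]
grip_width: 0.0306
gripper_force: 30.0
```

```bash
python3 - <<'E'
from h import *
im,_=snap('side','side2'); print(env.observe()['ft_force'])
c=im[160:260,330:450]; a=cv2.resize(c,None,fx=5,fy=5,interpolation=cv2.INTER_CUBIC); cv2.imwrite('pics/c3.png',a[...,::-1])
E
```

```text
[ 1.06465038 -0.44969626 -0.83698758]
```

View pics/c3.png

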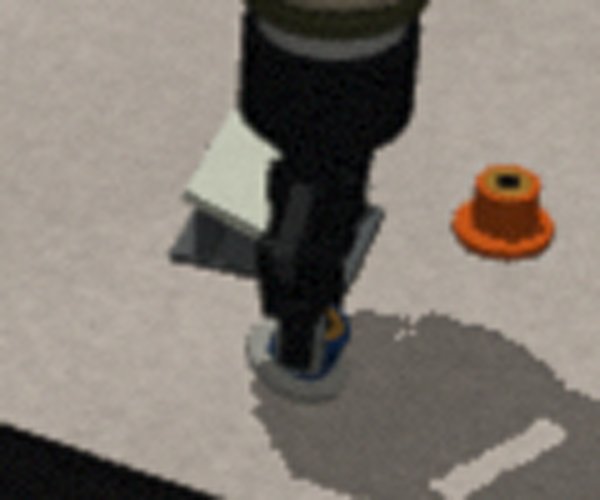

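The mount hangs in the jaws at crop (300,360), still tilted and just off the table. I'm pressing it down slowly to stand it upright.

servo_tool([
  {"tx": 0, "ty": 0, "tz": -0.2, "yaw": 0, "claw": 2.5},
  {"tx": 0, "ty": 0, "tz": -0.2, "yaw": 0, "claw": 2.5},
  {"tx": 0, "ty": 0, "tz": -0.2, "yaw": 0, "claw": 2.5},
  {"tx": 0, "ty": 0, "tz": -0.1, "yaw": 0, "claw": 2.5},
  {"tx": 0, "ty": 0, "tz": -0.1, "yaw": 0, "claw": 2.5},
], newtons=20)

```text
time_s: 5.5
position: [0.4821, -0.1686, 0.0368]
tool_rot: [[-1.0, -0.014, 0.008], [-0.014, 1.0, -0.004], [-0.007, -0.004, -1.0]]
ft_force: [5.7, 1.4, 17.7]
grip_width: 0.0304
gripper_force: 32.6
```

servo_tool([
  {"tx": 0, "ty": 0, "tz": -0.1, "yaw": 0, "claw": 2.5},
  {"tx": 0, "ty": 0, "tz": -0.1, "yaw": 0, "claw": 2.5},
  {"tx": 0, "ty": 0, "tz": -0.1, "yaw": 0, "claw": 2.5},
  {"tx": 0, "ty": 0, "tz": 0, "yaw": 0, "claw": 2.5},
])

```text
time_s: 5.9
position: [0.483, -0.1693, 0.0343]
tool_rot: [[-1.0, -0.014, 0.01], [-0.014, 1.0, -0.005], [-0.01, -0.005, -1.0]]
ft_force: [5.9, 0.3, 18.9]
grip_width: 0.0309
gripper_force: 34.1
```

servo_tool([
  {"tx": 0, "ty": 0, "tz": -0.1, "yaw": 0, "claw": 2.5},
  {"tx": 0, "ty": 0, "tz": -0.1, "yaw": 0, "claw": 2.5},
  {"tx": 0, "ty": 0, "tz": 0.1, "yaw": 0, "claw": 4},
  {"tx": 0, "ty": 0, "tz": 0.1, "yaw": 0, "claw": 5},
  {"tx": 0, "ty": 0, "tz": 0, "yaw": 0, "claw": 5},
])

```text
time_s: 6.4
position: [0.4794, -0.1676, 0.0314]
tool_rot: [[-1.0, -0.014, -0.0], [-0.014, 1.0, 0.0], [0.0, 0.0, -1.0]]
ft_force: [0.5, 0.8, -0.5]
grip_width: 0.0502
gripper_force: 0.0
```

```bash
python3 - <<'E'
from h import *
im,_=snap('side','side3'); im2,_=snap('top','top3'); f=lambda c:cv2.resize(c,None,fx=5,fy=5,interpolation=cv2.INTER_CUBIC)
a=np.hstack([f(im[180:260,350:430]),f(im2[260:340,350:430])])
cv2.imwrite('pics/c4.png',a[...,::-1])
E
```

```text
(no output)
```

View pics/c4.png

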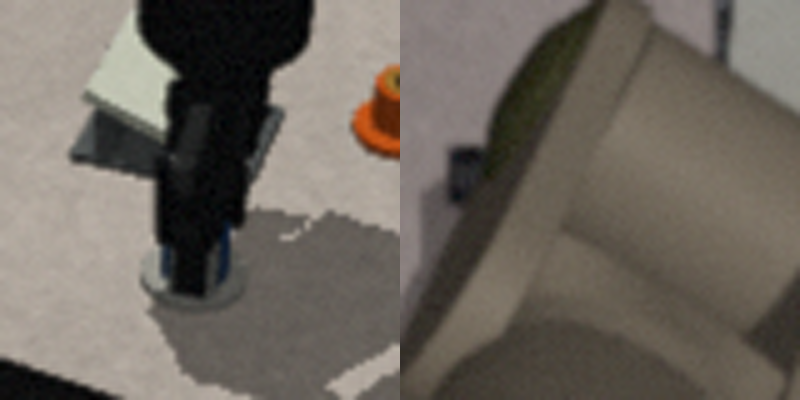

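The flange is now flat on the table (crop ellipse about (192,280), level) and the hub is upright between the fingers. I'll centre the mount with a squeeze along y and then one along x.

servo_tool([
  {"tx": 0, "ty": 0, "tz": 0, "yaw": 0, "claw": 2.5},
  {"tx": 0, "ty": 0, "tz": 0, "yaw": 0, "claw": 2.5},
  {"tx": 0, "ty": 0, "tz": 0, "yaw": 0, "claw": 2.5},
  {"tx": 0, "ty": 0, "tz": 0, "yaw": 0, "claw": 2.5},
  {"tx": 0, "ty": 0, "tz": 0, "yaw": 0, "claw": 4},
  {"tx": 0, "ty": 0, "tz": 0, "yaw": 0, "claw": 5},
  {"tx": 0, "ty": 0, "tz": 0, "yaw": 0, "claw": 5.5},
], newtons=20)

```text
time_s: 7.2
position: [0.4795, -0.1676, 0.0313]
tool_rot: [[-1.0, -0.015, -0.0], [-0.015, 1.0, 0.0], [0.0, 0.0, -1.0]]
ft_force: [0.2, -0.5, 0.4]
grip_width: 0.0549
gripper_force: 0.0
```

```bash
python3 - <<'E'
from h import *
s=env.observe(); print(s['q'],s['position'],s['ft_force'])
print(ray('side',388.4,235.8,.005))
E
```

```text
[-3.26388081e+01  3.35699234e+01  9.74226320e+01  1.14684319e-03
  4.90120498e+01 -1.23476395e+02] [ 0.47952616 -0.1675891   0.03126299] [ 0.24756176 -0.51769796  0.41870446]
[ 0.48256004 -0.16331669  0.005     ]
```

servo_tool([
  {"tx": 0, "ty": 0, "tz": 0, "yaw": -7.5, "claw": 5.5},
  {"tx": 0, "ty": 0, "tz": 0, "yaw": -7.5, "claw": 5.5},
  {"tx": 0, "ty": 0, "tz": 0, "yaw": -7.5, "claw": 5.5},
  {"tx": 0, "ty": 0, "tz": 0, "yaw": -7.5, "claw": 5.5},
  {"tx": 0, "ty": 0, "tz": 0, "yaw": -7.5, "claw": 5.5},
  {"tx": 0, "ty": 0, "tz": 0, "yaw": -7.5, "claw": 5.5},
  {"tx": 0, "ty": 0, "tz": 0, "yaw": -7.5, "claw": 5.5},
  {"tx": 0, "ty": 0, "tz": 0, "yaw": -7.5, "claw": 5.5},
  {"tx": 0, "ty": 0, "tz": 0, "yaw": -7.5, "claw": 5.5},
  {"tx": 0, "ty": 0, "tz": 0, "yaw": -7.5, "claw": 5.5},
  {"tx": 0, "ty": 0, "tz": 0, "yaw": -7.5, "claw": 5.5},
  {"tx": 0, "ty": 0, "tz": 0, "yaw": -7.5, "claw": 4.5},
  {"tx": 0, "ty": 0, "tz": 0, "yaw": 0, "claw": 3.5},
  {"tx": 0, "ty": 0, "tz": 0, "yaw": 0, "claw": 2.5},
  {"tx": 0, "ty": 0, "tz": 0, "yaw": 0, "claw": 2.5},
  {"tx": 0, "ty": 0, "tz": 0, "yaw": 0, "claw": 2.5},
  {"tx": 0, "ty": 0, "tz": 0, "yaw": 0, "claw": 2.5},
], newtons=30)

```text
time_s: 8.9
position: [0.4797, -0.1677, 0.0316]
tool_rot: [[-0.016, 1.0, 0.001], [1.0, 0.016, -0.0], [-0.0, 0.001, -1.0]]
ft_force: [0.0, 0.6, 6.0]
grip_width: 0.0305
gripper_force: 29.8
```

servo_tool([
  {"tx": 0, "ty": 0, "tz": 1, "yaw": 0, "claw": 2.5},
  {"tx": 0, "ty": 0, "tz": 2, "yaw": 0, "claw": 2.5},
  {"tx": 0, "ty": 0, "tz": 3, "yaw": 0, "claw": 2.5},
  {"tx": 0.53, "ty": 2.11, "tz": 0, "yaw": 0, "claw": 2.5},
  {"tx": 0.53, "ty": 2.11, "tz": 0, "yaw": 0, "claw": 2.5},
  {"tx": 0.53, "ty": 2.11, "tz": 0, "yaw": 0, "claw": 2.5},
  {"tx": 0.53, "ty": 2.11, "tz": 0, "yaw": 0, "claw": 2.5},
  {"tx": 0.53, "ty": 2.11, "tz": 0, "yaw": 0, "claw": 2.5},
  {"tx": 0.53, "ty": 2.11, "tz": 0, "yaw": 0, "claw": 2.5},
  {"tx": 0.53, "ty": 2.11, "tz": 0, "yaw": 0, "claw": 2.5},
  {"tx": 0.52, "ty": 2.11, "tz": 0, "yaw": 0, "claw": 2.5},
  {"tx": 0, "ty": 0, "tz": -1.5, "yaw": 0, "claw": 2.5},
  {"tx": 0, "ty": 0, "tz": -1.5, "yaw": 0, "claw": 2.5},
  {"tx": 0, "ty": 0, "tz": 0, "yaw": 0, "claw": 2.5},
  {"tx": 0, "ty": 0, "tz": 0, "yaw": 0, "claw": 2.5},
])

```text
time_s: 10.4
position: [0.5217, 0.0011, 0.0617]
tool_rot: [[-0.015, 1.0, -0.001], [1.0, 0.015, 0.0], [0.0, -0.001, -1.0]]
ft_force: [0.3, -0.3, -0.5]
grip_width: 0.0305
gripper_force: 29.9
```

```bash
python3 - <<'E'
from h import *
im,_=snap('side','side4'); print(env.observe()['position'])
c=im[210:310,290:410]; a=cv2.resize(c,None,fx=5,fy=5,interpolation=cv2.INTER_CUBIC); cv2.imwrite('pics/c5.png',a[...,::-1])
E
```

```text
[0.52201019 0.00104236 0.0620112 ]
```

View pics/c5.png

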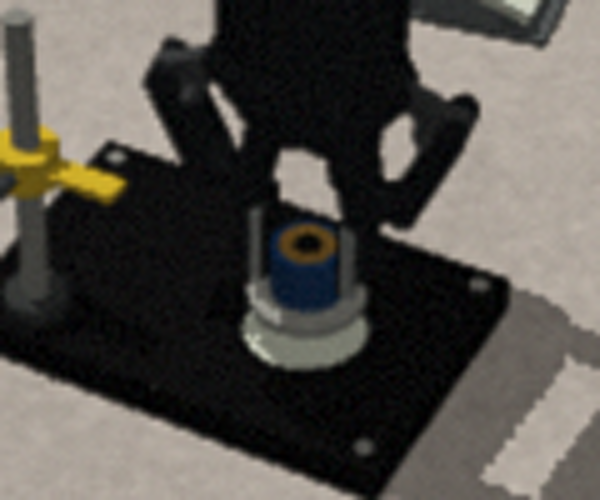

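The mount hangs upright at crop (306,270), centred above the white pocket at (306,330), with the window up at (308,243). I'm lowering it.

servo_tool([
  {"tx": 0, "ty": 0, "tz": -0.6, "yaw": 0, "claw": 2.5},
  {"tx": 0, "ty": 0, "tz": -0.5, "yaw": 0, "claw": 2.5},
  {"tx": 0, "ty": 0, "tz": -0.3, "yaw": 0, "claw": 2.5},
  {"tx": 0, "ty": 0, "tz": -0.2, "yaw": 0, "claw": 2.5},
  {"tx": 0, "ty": 0, "tz": -0.2, "yaw": 0, "claw": 2.5},
  {"tx": 0, "ty": 0, "tz": 0, "yaw": 0, "claw": 2.5},
])

```text
time_s: 11.05
position: [0.5218, 0.0012, 0.0436]
tool_rot: [[-0.015, 1.0, 0.0], [1.0, 0.015, -0.0], [-0.0, 0.0, -1.0]]
ft_force: [-1.4, 0.6, 2.7]
grip_width: 0.0307
gripper_force: 30.2
```

servo_tool([
  {"tx": 0, "ty": 0, "tz": 0, "yaw": 0, "claw": 4},
  {"tx": 0, "ty": 0, "tz": 0, "yaw": 0, "claw": 5},
  {"tx": 0, "ty": 0, "tz": 0, "yaw": 0, "claw": 5},
  {"tx": 0, "ty": 0, "tz": 1.5, "yaw": 0, "claw": 5},
  {"tx": 0, "ty": 0, "tz": 3, "yaw": 0, "claw": 5},
  {"tx": 0, "ty": 0, "tz": 4, "yaw": 0, "claw": 5},
  {"tx": 0, "ty": 0, "tz": 4, "yaw": 0, "claw": 5},
  {"tx": 0, "ty": 0, "tz": 4, "yaw": 0, "claw": 5},
  {"tx": 0, "ty": 0, "tz": 4, "yaw": 0, "claw": 5},
  {"tx": -1, "ty": 3.3, "tz": 0, "yaw": -7.7, "claw": 5},
  {"tx": -1, "ty": 3.3, "tz": 0, "yaw": -7.7, "claw": 5},
  {"tx": -1, "ty": 3.3, "tz": 0, "yaw": -7.7, "claw": 5},
  {"tx": -1, "ty": 3.3, "tz": 0, "yaw": -7.7, "claw": 5},
  {"tx": -1, "ty": 3.3, "tz": 0, "yaw": -7.7, "claw": 5},
  {"tx": -1, "ty": 3.3, "tz": 0, "yaw": -7.7, "claw": 5},
  {"tx": -1, "ty": 3.3, "tz": 0, "yaw": -7.7, "claw": 5},
  {"tx": -1, "ty": 3.3, "tz": 0, "yaw": -7.7, "claw": 5},
  {"tx": 0, "ty": 0, "tz": 0, "yaw": -7.7, "claw": 5},
  {"tx": 0, "ty": 0, "tz": 0, "yaw": -7.7, "claw": 5},
])

```text
time_s: 12.95
position: [0.4413, 0.2661, 0.2482]
tool_rot: [[0.972, 0.236, -0.0], [0.236, -0.972, -0.0], [-0.0, 0.0, -1.0]]
ft_force: [0.7, -0.1, -0.3]
grip_width: 0.0499
gripper_force: 0.0
```

```bash
cat > m3.py <<'E'
from m2 import *
print('----')
im,_=snap('top','top5'); im2,_=snap('side','side5')
f=lambda c:cv2.resize(c,None,fx=5,fy=5,interpolation=cv2.INTER_CUBIC)
cv2.imwrite('pics/c6.png',np.hstack([f(im[200:310,275:355]),f(im2[210:320,320:400])])[...,::-1])
def L(n):
    z=np.load(n+'5.npz'); h=cv2.cvtColor(z['im'],cv2.COLOR_RGB2HSV).astype(int); return z['d'],cloud(n,z['d']),h[...,0],h[...,1],h[...,2]
C={}
for n,b in(('top',(298,326,255,290)),('side',(335,367,240,290))):
    d,W,H,S,V=L(n); B=box(d.shape,*b); m=B&(H>100)&(H<130)&(S>110); w=B&(H<25)&(S>90)
    v,u=np.nonzero(w); print(n,'blue',m.sum(),np.median(W[m],0) if m.any() else 0,'win',len(u))
    if len(u)>8: C[n]=(u.mean(),v.mean()); print('  win at z .042',ray(n,*C[n],.042),np.median(W[w],0))
if len(C)==2: print('tri',ls(rr('top',C['top']),rr('side',C['side'])))
# loupe from the initial clear images: lens = rim outline by depth
for n,b in(('top',(155,196,225,268)),('side',(230,285,350,405))):
    d,W,H,S,V=load(n); B=box(d.shape,*b)
    m=B&(H<16)&(S>170)&(V>110)
    p=np.array([ray(n,u,v,.046) [:2] for v,u in zip(*np.nonzero(m)) if W[v,u,2]>.040])
    for c0 in [np.array([.5846,.3164])]:
        c=c0
        for _ in range(30):
            g=p[np.linalg.norm(p-c,axis=1)<.036]; A=np.c_[2*g,np.ones(len(g))]; s=np.linalg.lstsq(A,(g**2).sum(1),rcond=None)[0]; c=s[:2]
        print('lens',n,c.round(4),'r',np.sqrt(s[2]+c@c).round(4),len(g))
    m=B&(W[...,2]>.036)&(W[...,2]<.056)&~((V<60)&(S<130)); P=W[m]; P=P[np.linalg.norm(P[:,:2]-c,axis=1)<.04]; print('disc',cv2.minEnclosingCircle(P[:,:2].astype(np.float32)),P.mean(0))
E
python3 m3.py | sed -n '/----/,$p'
```

```text
----
top blue 0 0 win 73
  win at z .042 [5.21791812e-01 3.26343597e-04 4.20000000e-02] [0.52199034 0.00129438 0.04332189]
side blue 32 [0.42690507 0.30119751 0.32686422] win 4
lens top [0.5857 0.3138] r 0.0289 159
disc ((0.5816536545753479, 0.3149925768375397), 0.03628815338015556) [0.58411132 0.31330925 0.04601996]
lens side [0.5849 0.3156] r 0.0289 317
disc ((0.5821425914764404, 0.3126976490020752), 0.03673694655299187) [0.58299806 0.31731819 0.04582629]
```

View pics/c6.png

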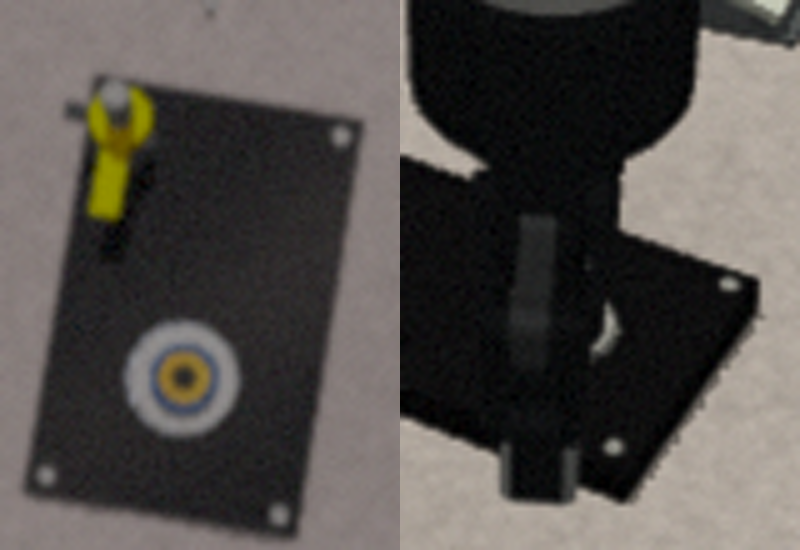

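The mount is seated: the window at crop (183,377) is concentric with the white flange, and its top reads about 0.043 m. I'm going to the loupe grip, estimated at (0.517, 0.298, 0.042) with the handle at about 14°.

servo_tool([
  {"tx": 2, "ty": 0.8, "tz": 0, "yaw": 0, "claw": 5},
  {"tx": 2, "ty": 0.8, "tz": 0, "yaw": 0, "claw": 5},
  {"tx": 2, "ty": 0.8, "tz": 0, "yaw": 0, "claw": 5},
  {"tx": 1.6, "ty": 0.8, "tz": -2, "yaw": 0, "claw": 5},
  {"tx": 0, "ty": 0, "tz": -4, "yaw": 0, "claw": 5},
  {"tx": 0, "ty": 0, "tz": -4, "yaw": 0, "claw": 5},
  {"tx": 0, "ty": 0, "tz": -4, "yaw": 0, "claw": 5},
  {"tx": 0, "ty": 0, "tz": -3, "yaw": 0, "claw": 5},
  {"tx": 0, "ty": 0, "tz": -2, "yaw": 0, "claw": 5},
  {"tx": 0, "ty": 0, "tz": -1.2, "yaw": 0, "claw": 5},
  {"tx": 0, "ty": 0, "tz": -0.5, "yaw": 0, "claw": 5},
  {"tx": 0, "ty": 0, "tz": 0, "yaw": 0, "claw": 5},
  {"tx": 0, "ty": 0, "tz": 0, "yaw": 0, "claw": 5},
])

```text
time_s: 14.35
position: [0.5184, 0.2973, 0.0423]
tool_rot: [[0.971, 0.24, 0.002], [0.24, -0.971, 0.001], [0.002, -0.0, -1.0]]
ft_force: [0.5, -1.0, 0.6]
grip_width: 0.0503
gripper_force: 0.0
```

```bash
python3 - <<'E'
from h import *
im,_=snap('side','side6'); print(env.observe()['position'],env.observe()['ft_force'])
c=im[320:440,220:370]; a=cv2.resize(c,None,fx=5,fy=5,interpolation=cv2.INTER_CUBIC); cv2.imwrite('pics/c7.png',a[...,::-1])
E
```

```text
[0.5183619  0.29736826 0.04241516] [0.50703108 0.05682983 0.02800164]
```

View pics/c7.png

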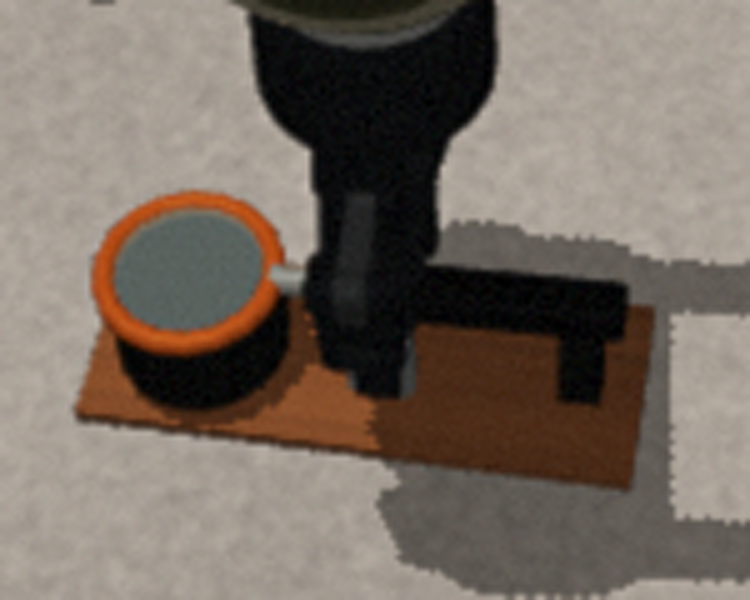

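The fingers straddle the handle at crop (370,300), clear of the lens rim and the block. I'm closing and lifting.

servo_tool([
  {"tx": 0, "ty": 0, "tz": 0, "yaw": 0, "claw": 3},
  {"tx": 0, "ty": 0, "tz": 0, "yaw": 0, "claw": 1},
  {"tx": 0, "ty": 0, "tz": 0, "yaw": 0, "claw": 1},
  {"tx": 0, "ty": 0, "tz": 0, "yaw": 0, "claw": 1},
  {"tx": 0, "ty": 0, "tz": 0, "yaw": 0, "claw": 1},
  {"tx": 0, "ty": 0, "tz": 0, "yaw": 0, "claw": 1},
  {"tx": 0, "ty": 0, "tz": 1, "yaw": 0, "claw": 1},
  {"tx": 0, "ty": 0, "tz": 2, "yaw": 0, "claw": 1},
  {"tx": 0, "ty": 0, "tz": 3, "yaw": 0, "claw": 1},
  {"tx": 0, "ty": 0, "tz": 4, "yaw": 0, "claw": 1},
  {"tx": 0, "ty": 0, "tz": 3, "yaw": 0, "claw": 1},
  {"tx": 0, "ty": 0, "tz": 0, "yaw": 0, "claw": 1},
], newtons=70)

```text
time_s: 15.6
position: [0.5191, 0.2978, 0.176]
tool_rot: [[0.971, 0.239, 0.008], [0.239, -0.971, 0.003], [0.008, -0.001, -1.0]]
ft_force: [1.8, 0.2, -1.3]
grip_width: 0.0147
gripper_force: 68.4
```

```bash
cat > lens.py <<'E'
from h import *
import sys
tag=sys.argv[1]; s=env.observe(); p=s['position']; print('tcp',p.round(4),s['tool_rot'][:,0].round(3),s['ft_force'].round(2),s['gripper_force'])
e=p+s['tool_rot'][:,0]*.07   # expected lens
for n in('top','side'):
    im,d=snap(n,n+tag); W=cloud(n,d); h=cv2.cvtColor(im,cv2.COLOR_RGB2HSV).astype(int)
    near=(np.linalg.norm(W[...,:2]-e[:2],axis=2)<.045)&(abs(W[...,2]-e[2])<.03)
    m=near&(h[...,0]<16)&(h[...,1]>170)&(h[...,2]>90); k=np.argwhere(m)
    if len(k)<20: print(n,'few',len(k)); continue
    z=np.median(W[m][:,2]); q=np.array([ray(n,u,v,e[2]+.004)[:2] for v,u in k])
    P=W[m]; g=abs(P[:,2]-z)<.008; P=P[g]; A=np.c_[P[:,:2]-e[:2],np.ones(len(P))]; c=np.linalg.lstsq(A,P[:,2],rcond=None)[0]
    A=np.c_[2*q,np.ones(len(q))]; t=np.linalg.lstsq(A,(q**2).sum(1),rcond=None)[0]
    print(n,len(k),'top z',z.round(4),'at centre',c[2].round(4),'slopes',c[:2].round(3),'centre',t[:2].round(4),'r',np.sqrt(t[2]+t[:2]@t[:2]).round(4),'off',(t[:2]-p[:2]).round(4))
E
python3 lens.py 7
```

```text
tcp [0.5191 0.2978 0.176 ] [0.971 0.239 0.008] [ 1.81  0.18 -1.32] 68.44815373420715
top 128 top z 0.1817 at centre 0.1817 slopes [0.01 0.02] centre [0.587  0.3132] r 0.0292 off [0.0679 0.0154]
side 375 top z 0.1783 at centre 0.1782 slopes [ 0.013 -0.005] centre [0.5835 0.3179] r 0.0291 off [0.0644 0.0201]
```

servo_tool([
  {"tx": -1, "ty": -2, "tz": 0.5, "yaw": 0, "claw": 1},
  {"tx": -1, "ty": -2.5, "tz": 0.5, "yaw": 0, "claw": 1},
  {"tx": -1, "ty": -2.5, "tz": 0, "yaw": 0, "claw": 1},
  {"tx": -1, "ty": -2.5, "tz": 0, "yaw": 0, "claw": 1},
  {"tx": -1, "ty": -2.5, "tz": 0, "yaw": 0, "claw": 1},
  {"tx": -1, "ty": -2.5, "tz": 0, "yaw": 0, "claw": 1},
  {"tx": -0.3, "ty": -2.5, "tz": 0, "yaw": 0, "claw": 1},
  {"tx": 0, "ty": -2.5, "tz": 0, "yaw": 0, "claw": 1},
  {"tx": 0, "ty": -2.5, "tz": 0, "yaw": 0, "claw": 1},
  {"tx": 0, "ty": -2.5, "tz": 0, "yaw": 0, "claw": 1},
  {"tx": 0, "ty": -2.5, "tz": 0, "yaw": 0, "claw": 1},
  {"tx": 0, "ty": -2.5, "tz": 0, "yaw": 0, "claw": 1},
  {"tx": 0, "ty": -2.4, "tz": -0.5, "yaw": 0, "claw": 1},
  {"tx": 0, "ty": 0, "tz": -1.5, "yaw": 0, "claw": 1},
  {"tx": 0, "ty": 0, "tz": -2, "yaw": 0, "claw": 1},
  {"tx": 0, "ty": 0, "tz": -2, "yaw": 0, "claw": 1},
  {"tx": 0, "ty": 0, "tz": -1, "yaw": 0, "claw": 1},
  {"tx": 0, "ty": 0, "tz": 0, "yaw": 0, "claw": 1},
  {"tx": 0, "ty": 0, "tz": 0, "yaw": 0, "claw": 1},
  {"tx": 0, "ty": 0, "tz": 0, "yaw": 0, "claw": 1},
])

```text
time_s: 17.7
position: [0.4551, -0.0218, 0.1119]
tool_rot: [[0.971, 0.239, 0.001], [0.239, -0.971, -0.0], [0.001, 0.001, -1.0]]
ft_force: [0.9, 0.5, -1.6]
grip_width: 0.0151
gripper_force: 68.5
```

```bash
python3 lens.py 8; python3 - <<'E'
from h import *
for n,b in(('top',(285,310,215,255)),('side',(280,322,228,258))):
    z=np.load(n+'8.npz'); h=cv2.cvtColor(z['im'],cv2.COLOR_RGB2HSV).astype(int); W=cloud(n,z['d'])
    m=np.zeros((480,640),bool); m[b[2]:b[3],b[0]:b[1]]=1
    m&=(h[...,0]>22)&(h[...,0]<34)&(h[...,1]>180)&(h[...,2]>60)&(W[...,2]>.06)&(W[...,0]<.612); print(n,m.sum(),np.median(W[m],0).round(4),W[m][:,2].mean().round(4))
im=np.load('side8.npz')['im']; cv2.imwrite('pics/c8.png',cv2.resize(im[190:320,260:420],None,fx=4.5,fy=4.5,interpolation=cv2.INTER_CUBIC)[...,::-1])
E
```

```text
tcp [ 0.4551 -0.0218  0.1119] [0.971 0.239 0.001] [ 0.94  0.49 -1.56] 68.50669741630554
top 141 top z 0.1169 at centre 0.117 slopes [-0.005  0.003] centre [ 0.5236 -0.0058] r 0.0296 off [0.0684 0.016 ]
side 187 top z 0.1168 at centre 0.1168 slopes [ 0.007 -0.002] centre [ 0.5221 -0.0034] r 0.0292 off [0.067  0.0184]
top 58 [0.6009 0.0339 0.0995] 0.0995
side 57 [0.6    0.0365 0.0992] 0.1112
```

View pics/c8.png

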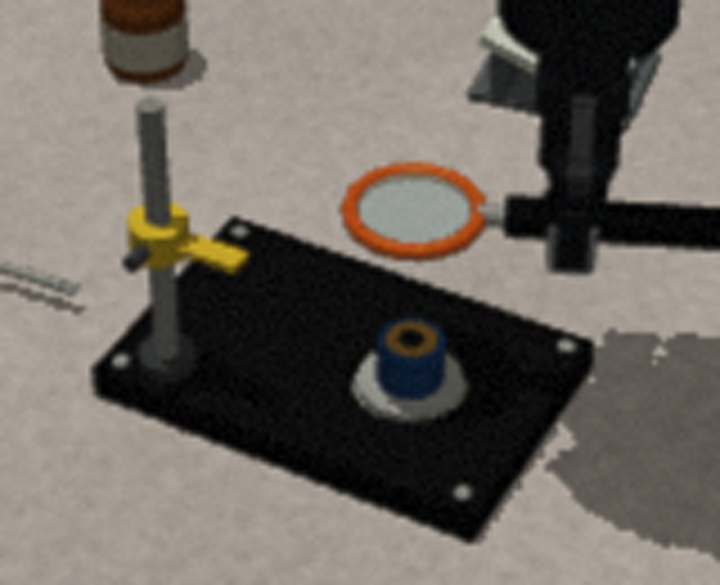

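The loupe is held level at crop (413,210) above the seated mount at (408,370), and nothing else has moved. The lens sits 15.5 mm above the pointer and 5 mm off in y, so I'm correcting both.

servo_tool([
  {"tx": -0.1, "ty": 0.2, "tz": -0.5, "yaw": 0, "claw": 1},
  {"tx": 0, "ty": 0.2, "tz": -0.5, "yaw": 0, "claw": 1},
  {"tx": 0, "ty": 0.1, "tz": -0.35, "yaw": 0, "claw": 1},
  {"tx": 0, "ty": 0, "tz": -0.2, "yaw": 0, "claw": 1},
  {"tx": 0, "ty": 0, "tz": 0, "yaw": 0, "claw": 1},
  {"tx": 0, "ty": 0, "tz": 0, "yaw": 0, "claw": 1},
  {"tx": 0, "ty": 0, "tz": 0, "yaw": 0, "claw": 1},
  {"tx": 0, "ty": 0, "tz": 0, "yaw": 0, "claw": 1},
  {"tx": 0, "ty": 0, "tz": 0, "yaw": 0, "claw": 1},
  {"tx": 0, "ty": 0, "tz": 0, "yaw": 0, "claw": 1},
])

```text
time_s: 18.8
position: [0.4538, -0.0168, 0.0959]
tool_rot: [[0.971, 0.239, 0.0], [0.239, -0.971, -0.0], [0.0, 0.0, -1.0]]
ft_force: [0.7, -0.2, -1.3]
grip_width: 0.0146
gripper_force: 68.5
```

```bash
python3 lens.py 9; python3 -c "
from rig import env; print(abs(env.observe()['qvel']).max())"
```

```text
tcp [ 0.4538 -0.0168  0.0959] [0.971 0.239 0.   ] [ 0.69 -0.16 -1.32] 68.50720167160034
top 128 top z 0.1011 at centre 0.1012 slopes [-0.01   0.002] centre [ 0.5222 -0.0008] r 0.0297 off [0.0683 0.0161]
side 191 top z 0.1007 at centre 0.1005 slopes [0.003 0.004] centre [0.521  0.0016] r 0.0292 off [0.0672 0.0185]
0.08056135609287249
```

```bash
python3 -c "
from rig import env; print(env.close_job())"
```

```text
the job is handed in; nothing more can be done
None
```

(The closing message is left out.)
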